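# Clamp the blank in the planing jig with its draw latch

## Robot

A 6-joint arm with a two-finger parallel gripper is mounted at the origin on the work surface. World frame = base frame: x ahead of the robot, y to its left, z up, the work surface at z = 0. Lengths are in mm, angles in rad, forces in N, time in s.
With the tool pointing down it reaches from about 375 to 975 mm from the base axis. Payload 3.8 kg.
Tool frame: the origin (TCP) lies where the fingers leave the gripper's body, on its centre line; the fingertips stand 64 mm ahead of it and the grasp point (between the pads) lies 45 mm ahead of it; z points along the fingers, y is the line along which they close (so a half turn about z gives the same grasp; the last joint's range is limited). The gripper opens to 88 mm and grips with 3 to 60 N. Pads are 18 mm wide; open, the fingers measure 123 mm over their backs; the gripper's body (75 mm by 187 mm) begins 45 mm behind the grasp point.
Start: joints at [1.075, 0.264, 1.604, -0, 1.274, -0.037], TCP at [298.936, 605.191, 302.706] pointing down, gripper open.
Joint ranges: [-2.63, 2.63], [-0.94, 2.18], [0.31, 2.57], [-1.31, 4.45], [0, 2.66], [-2.55, 2.55]. Speed limits (rad/s): [2.57, 2.57, 3.14, 3.14, 3.14, 3.14].

## Interface

Orientations are given as [roll, pitch, yaw] about the fixed x, y, z axes, in that order (R = Rz(yaw) Ry(pitch) Rx(roll)).
In Python, from bench import bot gives the robot as it stands.
- The arm moves only by the shell command python3 -m pendant 'ROWS' [FORCE]. ROWS is JSON, a list of rows, each a list of 5 numbers: the opening, from 0 (shut) to 1 (fully open), then the shift along the tool's x, y, z in cm, then the turn about the tool's z in rad. In form: [[gripper, tx, ty, tz, roll], ...]. A call has 1 to 8 rows; each row shifts and turns the commanded pose from where the row before left it, along the tool's axes as they then stand; what a row does not reach is not made up. A row lasts 1/10 s, in which the tool goes at most 50 mm and 8.59 degrees, less where a joint would pass 70% of its speed; a pose out of reach is approached as far as the arm can. A call with a gripper value outside its range is refused whole. The fingers move at their own pace and stop on an object; FORCE is the grip in N (left out, the last holds). Time passes only in rows, so rows that do not move let the fingers close. It gives the time, the measured TCP pose, the force, the opening and the grip force at its end, in the units of the state.
- bot.observe(): the state, without advancing time (a new reading comes with each control period).
- bot.camera(name): name is "side" or "top" or "wrist"; returns (picture, depth): 420x560x3 uint8, blue, green, red; 420x560 float32, mm along the optical axis (not along the pixel's ray), 0 where there is no reading.
- bot.camera_info(name): a dict with "intrinsics" (3x3 intrinsics, pixels), "extrinsics" (4x4, takes a point from world to camera coordinates). Camera axes: x right, y down, z forward; pixel columns grow to the right and rows downward; lengths in mm; the calibration is good to about 2 mm. The wrist camera is an equidistant fisheye: a pixel r from the principal point sees the ray r / f radians off the axis. A picture is of the moment at which its call begins: read the wrist's pose just before it. camera_info takes no time and is no camera call; for the wrist camera it gives the pose at the moment of the call.
- bot.sign_off(): hands the job in; it is judged then, once.
The state is a dict: "time": time; "joints": joint angles; "qvel": joint speeds; "effort": joint torques, N m; "tool_pos": TCP position; "tcp_rot": TCP orientation; "wrist_force": force on the tool from outside, world axes, zero at the start; "moment": the same for the moment, N m; "width": finger opening in mm; "grip_force": force on a finger pad.
Only numpy, scipy, OpenCV 4.12 (cv2) and the standard library are available. Lean on these libraries where they do the work, as an engineer would, in place of code of your own. Each camera call takes 0.05 s, during which the arm holds its last target. There are 200 camera calls.

## Task

Clamp the wooden blank in the planing jig: with the lever still standing up, bring the latch's loop over the brass hook on the sliding jaw and drop its cross bar fully into the hook's groove and draw it home under the lip, then swing the red-handled lever back over centre and press it gently down until it lies flat on its rubber rest. Feel for the groove instead of forcing the bar, do not press the lever hard onto its rest, and leave the other things on the bench alone.

Things in the scene. Friction and masses are not known exactly. Their poses are not given: they have to be found in the camera images.
- jig: Planing jig, fixed to the bench: plywood board 290 x 150 x 18 mm; origin at the centre of the board's underside; x along the pull line from the latch (-x end) to the sliding jaw (+x end), y along the loop's cross bar, z up. Screwed on the board is a wooden fence block (x -130 to -10 mm, y -35 to 35, z 18 to 63) that carries the latch on its top.
- lever_hinge (a point): The lever's hinge line (parallel to jig y), on the fence block, at jig x -35, z 78 mm. Axes are the jig's.
- latch_lever (a joint): Angle of the latch lever, rad: 0 = standing upright, positive = swung back towards jig -x; dead centre of the drawn loop at about 1.43, 1.57 = lying level, flat on its rest. Stays where it is left (0.035 N m friction). Swinging it with the loop hooked takes up to about 8 N at the handle. Starts between -0.2 and 0.2.
- handle (a point): Middle of the red handle on the lever, 44 mm long, 22 mm wide along jig y, 10 mm thick; 70 mm from the hinge line; its z points along the lever away from the hinge, its x is the face that looks to jig +x when the lever is upright and up when it is flat. The lever ends 92 mm from the hinge.
- rest: Black rubber rest 24 x 24 x 10 mm on the fence block under the flat lever's handle; origin at its underside, its top at jig z 73 mm; gives about 1 mm at 6 N.
- loop (a joint): Angle of the loop on the lever, rad: grows as the loop is raised. Loop's slope above the level = latch_lever + loop. The loop hinges on the lever 25 mm from the lever hinge (4 mm to the lever's -x face, 25 mm up it), is 106 mm long from there to the cross bar, and stays where it is left (0.04 N m friction, about 0.5 N at the bar). Its slope starts between about 0.1 and 0.75.
- bar: Cross bar at the loop's free end: steel rod 8 mm thick along its y, with a black ball of 14 mm diameter at each end, ball centres 22 mm either side of the middle, 58 mm over the balls: grip it over the balls, along y; it pivots easily between the fingers. x points along the loop away from the lever.
- bar_mid (a point): Middle of the cross bar (centre of the rod). Two loop legs, 7 mm thick, run from the bar to the lever, 17 mm either side of the middle. The bar is sprung: it draws out of the loop up to 18 mm against 5 N + 2.5 N/mm.
- jaw: Sliding wooden jaw 60 x 70 x 45 mm on the board (jig z 18 to 63); origin at the centre of its underside; axes as the jig's. Slides along jig x: starts open and is drawn 2 to 6 mm towards jig -x until it grips the blank; about 7 N of friction. Carries the brass hook.
- hook_nominal (a point): On the jaw: where the cross bar's centre sits when home in the brass hook, were the hook's set screw at mid setting. The hook (22 mm wide along jig y) is really set up to 6 mm either way along jig x from this point; only sight or touch tells. 15 mm above the jaw's top, 60 mm above its underside.
- groove_nominal (a point): Same, for the middle of the groove's mouth: 5 mm to jig +x of the seat. About the TRUE seat, jig x and up in mm: post face at -4; its lip, 6 to 13 up, reaches out to -1; a land with a flat top 5 up runs from 10.5 to 24.5; groove floor 4 below the seat. The bar goes down with its centre 3 to 6.5 beyond the seat and is then drawn back under the lip.
- blank: Light wooden blank 44 x 80 x 36 mm lying in the jig between fence and jaw with a few mm of play; origin at the centre of its underside.
- plane: Hand plane, bystander, iron sole 240 x 60 mm, 110 mm tall; origin under its middle.
- mallet: Wooden mallet, bystander, lying, head 75 x 120 x 65 mm at its +x end, 310 mm long.
- chisel_a: Chisel with yellow handle, bystander, 240 mm long, lying along its x.
- chisel_b: Chisel with blue handle, bystander, 240 mm long, lying along its x.
- glue: Glue bottle, bystander, 60 mm diameter, 170 mm tall.
- pencil: Flat red carpenter's pencil, bystander, 160 x 14 x 8 mm, lying on the margin of the jig's board, about 60 mm to its +y side.
- offcut: Dark wood offcut, bystander, 70 x 24 x 16 mm, lying on the margin of the jig's board, on its -y side.
Mind the look-alikes: they are no part of the job. Several things have the shape of the blank; the one meant has the colours described above.

How it is judged:
By the outcome, as a careful person would: the job done as asked, in the order asked, and still so for the second after the job is handed in, with the robot touching nothing.
It also fails if it takes over 59 s, if anything falls off the work surface, if the arm or the gripper's body presses on something with over 40 N, if the wrist force passes 120 N, or if a joint passes its speed limit or range.

## Working session

There is one attempt and no reset: what is moved stays moved. The work goes in short steps, Python scripts to look and compute and a shell command to move; the robot and the scene stay as the last step left them, time stands still between calls to the robot, and variables do not carry over. Pictures are saved under pics/ and viewed, at most 10 in all, crops included, and the job is handed in when it is done.

```bash
mkdir -p pics; ls; cat > h.py <<'E'
import numpy as np,cv2
from bench import bot
def grab(n):
    inf=bot.camera_info(n); p,d=bot.camera(n)
    return p.copy(),d.copy(),np.array(inf["intrinsics"]),np.array(inf["extrinsics"])
def cloud(d,K,E):
    v,u=np.mgrid[:d.shape[0],:d.shape[1]]
    P=np.stack([(u-K[0,2])/K[0,0]*d,(v-K[1,2])/K[1,1]*d,d],-1)
    return (P-E[:3,3])@E[:3,:3]
E
python3 - <<'E'
from h import *
for n in("top","side"):
    p,d,K,E=grab(n); cv2.imwrite(f"pics/{n}0.png",p); np.savez(f"{n}0.npz",p=p,d=d,K=K,E=E); print(n,K,E.round(3).tolist(),(d>0).mean())
print(bot.observe())
E
```

```text
pics
top [[506.43679852   0.         280.61957832]
 [  0.         506.43679852 216.05655828]
 [  0.           0.           1.        ]] [[0.026, -1.0, -0.008, -1.665], [-0.993, -0.025, -0.118, 587.959], [0.118, 0.011, -0.993, 1521.733], [0.0, 0.0, 0.0, 1.0]] 0.9959098639455782
side [[457.00709873   0.         278.68402188]
 [  0.         457.00709873 209.21604899]
 [  0.           0.           1.        ]] [[0.796, -0.605, -0.002, -437.733], [-0.383, -0.502, -0.775, 324.551], [0.468, 0.618, -0.632, 1223.025], [0.0, 0.0, 0.0, 1.0]] 0.9958715986394557
{'time': 0.1, 'joints': array([ 1.07508970e+00,  2.64641788e-01,  1.60523415e+00, -4.28823211e-05,
        1.27372030e+00, -3.68946559e-02]), 'qvel': array([-0.0020498 , -0.00284494, -0.00031013,  0.0002202 ,  0.0013194 ,
       -0.00069785]), 'effort': array([ 7.09062406e-04, -5.03617966e+01, -3.58073759e+01,  7.31955981e-02,
        2.34191981e-02, -6.12536360e-05]), 'tool_pos': array([298.70687759, 604.72831158, 301.53844702]), 'tcp_rot': array([-3.13958893e+00, -3.29537811e-05,  2.68279324e+00]), 'wrist_force': array([-0.40384901, -0.4736797 , -1.03450443]), 'moment': array([ 0.05063749,  0.00085541, -0.00931054]), 'grip_force': 0.0, 'width': 88.10983791651873}
```

View pics/top0.png

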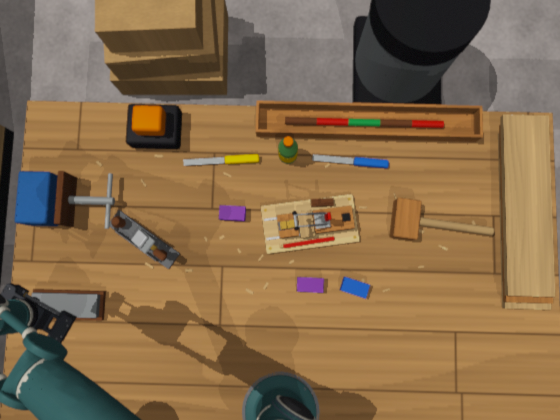

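View pics/side0.png

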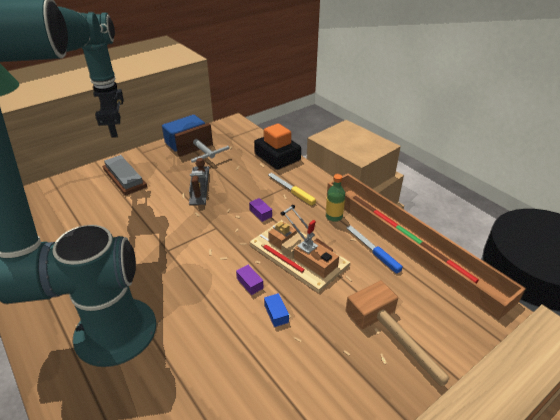

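The top view shows the jig at about (310,223): the brass hook is on the left at (289,222) and the black rest on the right at (345,217). So jig +x points along world +y, and the pencil on the robot side fits +y. The purple and blue blocks at (232,213), (310,285) and (354,287) are look-alikes of the blank, off the jig. The wooden blank is inside the jig. Next I'll enlarge both views.

```bash
python3 - <<'E'
from h import *
T=np.load("top0.npz");S=np.load("side0.npz")
a=cv2.resize(T['p'][185:265,255:365],(790,575),interpolation=cv2.INTER_CUBIC)
cv2.imwrite("pics/ctop.png",a)
a=cv2.resize(S['p'][195:290,245:355],(660,570),interpolation=cv2.INTER_CUBIC)
cv2.imwrite("pics/cside.png",a)
C=cloud(T['d'],T['K'],T['E'])
z=C[...,2]; print(np.median(z[300:330,150:250]))
X=C[185:265,255:365]
# board top: z about 18 and pale yellow
hsv=cv2.cvtColor(T['p'],cv2.COLOR_BGR2HSV)[185:265,255:365]
m=(X[...,2]>10)&(X[...,2]<100)
m=cv2.morphologyEx(m.astype(np.uint8),cv2.MORPH_OPEN,np.ones((3,3)))
n,l,s,c=cv2.connectedComponentsWithStats(m);k=1+np.argmax(s[1:,4]);mm=l==k
b=mm&(X[...,2]<24); print(s[k],np.median(X[b][:,2]))
# cast pixels onto board plane
r=cv2.minAreaRect(np.float32(X[b][:,:2]));print(r)
E
```

```text
-1.5220636907237015
[   6   10   98   59 3776] 16.70501671840571
((568.716064453125, -76.29432678222656), (150.2849578857422, 290.19287109375), 9.107243537902832)
```

View pics/ctop.png

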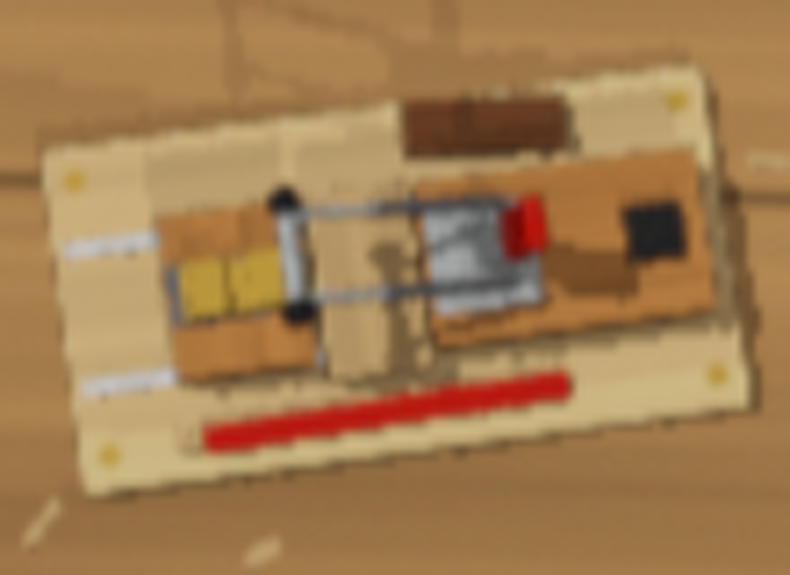

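View pics/cside.png

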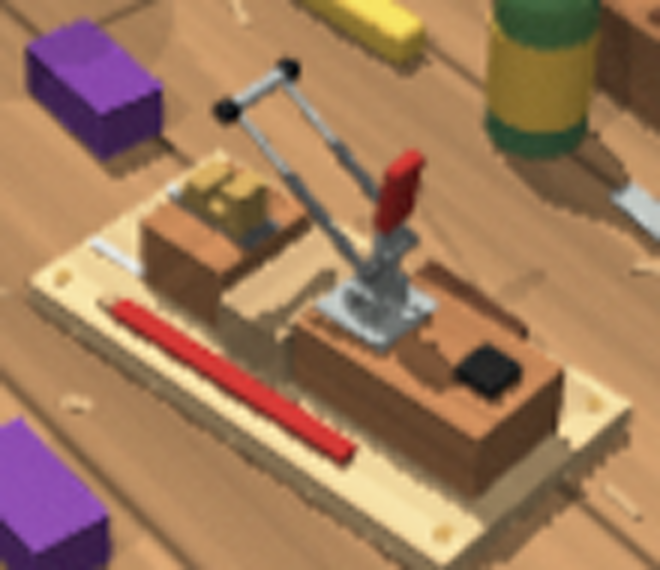

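The jig is confirmed by its 290 x 150 mm board, with centre about (569,-76) and heading about 99°. The bar with black balls is raised over the jaw at crop top (290,255) and the lever is upright. I'll turn the tool to the jig axes and travel over it.

```bash
python3 -m pendant '[[1,0,0,0,0.136],[1,0,0,0,0.136],[1,0,0,0,0.136],[1,0,0,0,0.136],[1,0,0,0,0.136],[1,0,0,0,0.136],[1,0,0,0,0.136]]'
python3 -m pendant '[[1,-4.5,1.0,0,0],[1,-4.5,1.0,0,0],[1,-4.5,1.0,0,0],[1,-4.5,1.0,0,0],[1,-4.5,1.0,0,0],[1,-4.5,1.0,0,0],[1,-4.5,1.0,0,0],[1,-4.5,1.0,0,0]]'
python3 -m pendant '[[1,-4.5,1.0,0,0],[1,-4.5,1.0,0,0],[1,-4.5,1.0,0,0],[1,-4.5,1.0,0,0],[1,-4.5,1.0,0,0],[1,-4.5,1.0,0,0],[1,-4.5,1.9,0,0],[1,0,0,0,0]]'
python3 - <<'E'
from h import *
p,d,K,E=grab("wrist"); cv2.imwrite("pics/w1.png",p); np.savez("w1.npz",p=p,d=d,K=K,E=E); o=bot.observe()
print(o['tool_pos'],o['tcp_rot'],o['wrist_force']);print(K,E.round(3).tolist())
E
```

```text
time: 0.8
tool_pos: [298.8, 604.9, 301.9]
tcp_rot: [-3.141, 0.001, 1.725]
wrist_force: [-0.0, -0.0, -1.4]
width: 88.2
grip_force: 0.0
time: 1.6
tool_pos: [435.3, 260.7, 302.4]
tcp_rot: [-3.141, 0.0, 1.731]
wrist_force: [1.1, -0.4, 0.4]
width: 88.1
grip_force: 0.0
time: 2.4
tool_pos: [565.3, -40.5, 302.2]
tcp_rot: [3.141, 0.002, 1.726]
wrist_force: [0.1, 0.3, -0.7]
width: 87.9
grip_force: 0.0
[564.05503959 -38.29901596 301.96214776] [-3.14050173e+00 -1.29560207e-04  1.72651885e+00] [-0.44444141 -0.25947825 -0.44253459]
[[325.1922621    0.         277.9510335 ]
 [  0.         325.1922621  206.45371765]
 [  0.           0.           1.        ]] [[0.988, 0.154, -0.001, -552.495], [0.148, -0.953, 0.264, -161.001], [0.04, -0.261, -0.964, 353.399], [0.0, 0.0, 0.0, 1.0]]
```

View pics/w1.png

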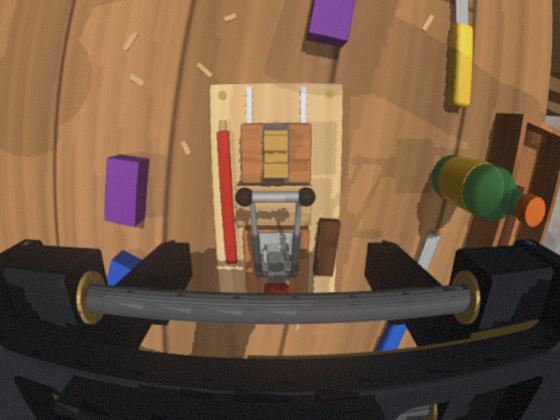

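The wrist view shows the balls at (244,197) and (307,196), the brass hook at (276,155), the jaw at (276,153) and the lever at (277,285). Now I'll measure them from the depth.

```bash
cat >> h.py <<'E'
def fcloud(d,K,E):
    v,u=np.mgrid[:d.shape[0],:d.shape[1]]
    x=(u-K[0,2])/K[0,0];y=(v-K[1,2])/K[1,1];r=np.hypot(x,y)+1e-9
    t=np.tan(r)/r
    return (np.stack([x*t*d,y*t*d,d],-1)-E[:3,3])@E[:3,:3]
def blobs(m,amin=8):
    n,l,s,c=cv2.connectedComponentsWithStats(m.astype(np.uint8))
    return [(l==k) for k in range(1,n) if s[k,4]>=amin]
E
python3 - <<'E'
from h import *
def feat(name,C,p,lo,hi):
    hsv=cv2.cvtColor(p,cv2.COLOR_BGR2HSV).astype(int)
    box=np.zeros(p.shape[:2],bool);box[lo[1]:hi[1],lo[0]:hi[0]]=1
    z=C[...,2]
    return hsv,box,z
W=np.load("w1.npz");C=fcloud(W['d'],W['K'],W['E']);p=W['p']
hsv,box,z=feat('w',C,p,(195,75),(360,300))
# board: z near 18
print("table z",np.median(z[60:75,150:250]))
b=box&(z>10)&(z<25);b=max(blobs(b),key=lambda m:m.sum())
P=C[b];print("board z",np.median(P[:,2]))
yw=1.7297
def jigaxes(a): return np.array([np.cos(a),np.sin(a)]),np.array([-np.sin(a),np.cos(a)])
# edges: pixel rows: leftmost/rightmost of board mask per row
L=[];R=[]
for v in range(95,240,3):
    us=np.where(b[v])[0]
    if len(us)>4: L.append(C[v,us[0],:2]);R.append(C[v,us[-1],:2])
T=[]
for u in range(215,340,3):
    vs=np.where(b[:,u])[0]
    if len(vs)>1: T.append(C[vs[0],u,:2])
for n,q in(("L",L),("R",R),("T",T)):
    q=np.float32(q);vx,vy,x0,y0=cv2.fitLine(q,cv2.DIST_HUBER,0,.01,.01).ravel()
    print(n,"ang",np.degrees(np.arctan2(vy,vx)),"pt",x0,y0)
# brass
br=box&(hsv[...,0]>15)&(hsv[...,0]<32)&(hsv[...,1]>120)&(z>65)
br=max(blobs(br),key=lambda m:m.sum());v,u=np.where(br);print("brass px",u.min(),u.max(),v.min(),v.max(),np.percentile(C[br],[2,50,98],axis=0).round(1).tolist())
# balls
bl=box&(hsv[...,2]<60)&(z>100);bl[:180]=0;bl[215:]=0
for m in blobs(bl):
    v,u=np.where(m);print("ball",u.mean(),v.mean(),m.sum(),np.median(C[m],0).round(1),"top",np.percentile(C[m][:,2],95))
# jaw top
j=box&(z>58)&(z<68);j[200:]=0
for m in blobs(j,50):
    v,u=np.where(m);print("jawtop",u.min(),u.max(),v.min(),v.max(),cv2.minAreaRect(np.float32(C[m][:,:2])),np.median(C[m][:,2]))
rd=box&((hsv[...,0]<6)|(hsv[...,0]>174))&(hsv[...,1]>150)&(z>100)
for m in blobs(rd): print("red",m.sum(),np.percentile(C[m],[5,50,95],axis=0).round(1).tolist())
E
```

```text
table z -0.8113752321785541
board z 17.191586227168095
L ang -81.204666 pt 488.38507 -42.423767
R ang -81.363266 pt 632.82385 -7.1706624
T ang 9.448147 pt 547.5011 64.66466
brass px 263 287 131 177 [[546.5, -28.1, 71.8], [558.0, -9.2, 82.1], [569.8, 12.5, 91.3]]
ball 301.2916666666667 193.875 24 [579.4 -24.4 161.7] top 163.7415839008929
ball 310.0 190.55555555555554 9 [585.4 -21.4 159.9] top 160.75764537358037
ball 243.07407407407408 202.07407407407408 27 [540.1 -37.1 162.1] top 163.36193505211915
ball 303.0 202.4 15 [581.9 -30.5 162.5] top 164.24863730602235
ball 309.0 202.58333333333334 12 [585.7 -29.4 162.4] top 262.9764773304328
jawtop 240 311 123 182 ((558.4046630859375, -9.525798797607422), (70.32559204101562, 59.535240173339844), 9.414714813232422) 62.11449261639608
red 163 [[566.2, -118.1, 130.1], [575.7, -116.1, 136.6], [584.9, -114.4, 140.9]]
```

```bash
cat >> h.py <<'E'
YW=1.731; JX=np.array([np.cos(YW),np.sin(YW),0]);JY=np.array([-np.sin(YW),np.cos(YW),0]);O=np.array([569.5,-78.7,0])
def tojig(P): P=np.asarray(P)-O; return np.stack([P@JX,P@JY,P[...,2]],-1)
def toworld(q): q=np.asarray(q,float); return O+q[...,0:1]*JX+q[...,1:2]*JY+q[...,2:]*np.array([0,0,1.])
E
python3 - <<'E'
from h import *
W=np.load("w1.npz");E=W['E'];C=fcloud(W['d'],W['K'],E);J=tojig(C)
print("cam",tojig(-E[:3,:3].T@E[:3,3]))
for u in(271,276,281):
    print(u,[(v,*J[v,u].round(1)[[0,2]],*W['p'][v,u]) for v in range(124,186,1)] if u==276 else [tuple(J[v,u].round(1)[[0,2]]) for v in range(128,182)])
print("bar")
for u in (275,): print([(v,*J[v,u].round(1)) for v in range(186,206,2)])
cam=-E[:3,:3].T@E[:3,3]
for c in((244,197),(307,196)):
    P=np.median(C[c[1]-2:c[1]+3,c[0]-2:c[0]+3].reshape(-1,3),0); r=(P-cam)/np.linalg.norm(P-cam); print(P,tojig(P+7*r))
S=np.load("side0.npz");Cs=tojig(cloud(S['d'],S['K'],S['E']));p=S['p']
hsv=cv2.cvtColor(p,cv2.COLOR_BGR2HSV).astype(int)
for nm,m in(("red",((hsv[...,0]<6)|(hsv[...,0]>174))&(hsv[...,1]>150)&(Cs[...,2]>100)),("black",(hsv[...,2]<60)&(Cs[...,2]>90))):
    m[:, :270]=0;m[:195]=0;m[290:]=0;m[:,330:]=0
    for b in blobs(m,5):
        v,u=np.where(b);print(nm,u.mean(),v.mean(),b.sum(),np.percentile(Cs[b],[5,50,95],axis=0).round(1).tolist())
E
```

```text
cam [103.36522371  -2.66016807 383.09978657]
271 [(np.float64(95.1), np.float64(63.7)), (np.float64(94.1), np.float64(63.6)), (np.float64(93.4), np.float64(72.5)), (np.float64(92.5), np.float64(73.4)), (np.float64(91.5), np.float64(72.7)), (np.float64(90.6), np.float64(73.3)), (np.float64(89.6), np.float64(73.0)), (np.float64(89.1), np.float64(82.6)), (np.float64(88.1), np.float64(82.1)), (np.float64(87.2), np.float64(82.1)), (np.float64(86.2), np.float64(81.1)), (np.float64(85.3), np.float64(81.2)), (np.float64(84.5), np.float64(82.7)), (np.float64(83.5), np.float64(82.7)), (np.float64(82.6), np.float64(82.3)), (np.float64(81.7), np.float64(83.2)), (np.float64(80.8), np.float64(83.2)), (np.float64(79.7), np.float64(80.9)), (np.float64(78.8), np.float64(82.2)), (np.float64(78.0), np.float64(83.4)), (np.float64(76.9), np.float64(81.6)), (np.float64(76.0), np.float64(81.2)), (np.float64(75.2), np.float64(82.6)), (np.float64(73.3), np.float64(73.6)), (np.float64(72.3), np.float64(72.8)), (np.float64(71.3), np.float64(72.1)), (np.float64(70.3), np.float64(72.0)), (np.float64(69.4), np.fl
[... 8827 characters left out ...]
64(49.0), np.float64(-0.2), np.float64(162.1)), (200, np.float64(46.9), np.float64(-0.1), np.float64(159.6)), (202, np.float64(45.2), np.float64(-0.1), np.float64(158.5)), (204, np.float64(15.9), np.float64(1.1), np.float64(53.9))]
[540.34427456 -32.5177868  163.39535028] [ 48.60583734  22.15682061 156.62969037]
[583.72120364 -25.07199223 163.31947658] [ 49.04703974 -23.20880188 156.53870327]
red 311.031746031746 226.23809523809524 63 [[-49.9, -5.2, 132.3], [-46.5, 5.3, 153.6], [-41.1, 14.1, 169.3]]
black 293.0 206.0 7 [[45.2, -23.2, 157.3], [48.0, -21.6, 161.3], [51.6, -19.3, 164.3]]
black 282.6666666666667 213.11111111111111 9 [[43.5, 21.0, 159.1], [47.0, 23.8, 160.3], [51.7, 27.6, 165.3]]
```

Jig-frame measurements:
- **Seat:** the lip edge is at 64.3, the land runs 75.2 to 89.3, and the floor is at 73. That puts the true seat at x≈65.0, z≈78 and the groove mouth at x≈70.
- **Bar:** centre at (48.8, -0.5, 157.4), with ball spacing 45 mm against the 44 given. The loop length from the lever pivot comes to 106.4 mm, which matches.

Next I'll grip the balls with the fingertips, with the grasp point 10 mm above the bar so the fingers clear the jaw top.

```bash
python3 -m pendant '[[1,0.8,-0.05,2.5,0],[1,0,0,2.5,0],[1,0,0,2,0],[1,0,0,2,0],[1,0,0,0,0]]' 15
python3 -m pendant '[[0.6,0,0,0,0],[0.6,0,0,0,0],[0.6,0,0,0,0],[0.6,0,0,0,0],[0.6,0,0,0,0],[0.6,0,0,0,0]]' 15
python3 - <<'E'
from h import *
o=bot.observe();print(tojig(o['tool_pos']),o['tcp_rot'],o['wrist_force'])
E
```

```text
time: 2.95
tool_pos: [558.7, -26.5, 209.1]
tcp_rot: [-3.134, -0.002, 1.732]
wrist_force: [-0.3, 0.4, -0.4]
width: 88.2
grip_force: 0.0
time: 3.55
tool_pos: [561.6, -27.7, 213.1]
tcp_rot: [3.141, -0.001, 1.731]
wrist_force: [-1.2, 2.7, 1.4]
width: 56.6
grip_force: 15.0
[ 51.60560611  -0.33881551 213.13268392] [ 3.14144409e+00 -7.21269879e-04  1.73060434e+00] [-1.24932976  2.73453982  1.42257373]
```

```bash
python3 - <<'E'
from h import *
for i in range(4):
    p,d,K,E=grab("wrist"); o=bot.observe();print(tojig(o['tool_pos']).round(1),o['wrist_force'].round(1),round(o['width'],1))
    J=tojig(fcloud(d,K,E))
    m=(np.abs(J[...,1])<13)&(J[...,2]>150)&(J[...,2]<166)&(J[...,0]>30)&(J[...,0]<75)
    print(m.sum(),np.percentile(J[m],[2,50,98],axis=0).round(1).tolist() if m.sum() else 0)
cv2.imwrite("pics/w2.png",p)
E
```

```text
[ 51.6  -0.3 213. ] [-1.5  2.   1.8] 56.0
954 [[46.6, -12.5, 155.4], [51.1, -0.2, 159.0], [53.7, 12.4, 160.6]]
[ 51.5  -0.3 212.9] [-2.5  2.1  1.8] 56.2
949 [[46.5, -12.5, 155.3], [51.1, -0.1, 158.9], [53.6, 12.4, 160.6]]
[ 51.4  -0.4 212.9] [-2.3  1.6  2.5] 56.1
953 [[46.5, -12.3, 155.2], [51.0, -0.1, 158.8], [53.5, 12.4, 160.5]]
[ 51.4  -0.3 212.8] [-1.9  3.1  0.9] 56.2
946 [[46.5, -12.4, 155.2], [51.0, 0.1, 158.8], [53.5, 12.3, 160.3]]
```

View pics/w2.png

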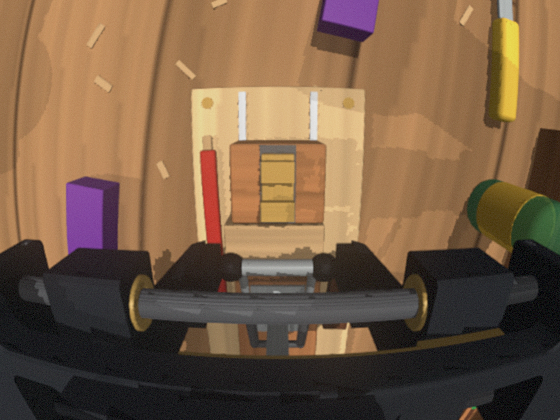

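The balls are between the fingertips, the bar is at about (279,268) and the hook at (278,187). I'll carry the bar to about 30 mm above the groove mouth, then measure again.

```bash
python3 -m pendant '[[0.6,0.3,0,0.8,0],[0.6,0.4,0,0.8,0],[0.6,0.4,0,0.8,0],[0.6,0.3,0,0.8,0],[0.6,0.3,0,0.8,0],[0.6,0.2,0,0.5,0],[0.6,0,0,0,0],[0.6,0,0,0,0]]'
cat >> h.py <<'E'
def look(n=1,zlo=60,zhi=140,save=None):
    for i in range(n):
        p,d,K,E=grab("wrist"); o=bot.observe(); t=tojig(o['tool_pos'])
        print("tcp",t.round(1),"F",np.array([o['wrist_force']@JX,o['wrist_force']@JY,o['wrist_force'][2]]).round(1),"w",round(o['width'],1),"yaw",o['tcp_rot'][2].round(3),"t",o['time'])
        J=tojig(fcloud(d,K,E))
    if save: cv2.imwrite(save,p)
    return p,J,t
E
python3 - <<'E'
from h import *
p,J,t=look(2)
np.savez("w3.npz",p=p,J=J,t=t)
for u in (279,270): print(u,[(v,*J[v,u].round(1)) for v in range(130,300,2) if J[v,u,2]>60])
E
```

```text
time: 4.55
tool_pos: [558.5, -9.2, 167.5]
tcp_rot: [-3.141, -0.0, 1.731]
wrist_force: [-1.1, -0.5, -0.5]
width: 56.4
grip_force: 15.0
tcp [ 70.3  -0.3 167.7] F [ 0.2  0.7 -0.4] w 56.3 yaw 1.731 t 4.6
tcp [ 70.3  -0.3 167.8] F [-1.   2.1 -1.3] w 56.2 yaw 1.731 t 4.65
279 [(182, np.float64(99.3), np.float64(-1.1), np.float64(62.4)), (184, np.float64(98.3), np.float64(-1.0), np.float64(63.1)), (186, np.float64(97.1), np.float64(-1.0), np.float64(63.1)), (188, np.float64(96.0), np.float64(-1.0), np.float64(63.7)), (190, np.float64(94.7), np.float64(-1.0), np.float64(63.1)), (192, np.float64(93.7), np.float64(-1.0), np.float64(63.9)), (194, np.float64(93.2), np.float64(-1.0), np.float64(67.0)), (196, np.float64(93.1), np.float64(-1.0), np.float64(71.8)), (198, np.float64(92.4), np.float64(-1.0), np.float64(73.4)), (200, np.float64(91.1), np.float64(-1.0), np.float64(73.0)), (202, np.float64(89.9), np.float64(-1.0), np.float64(72.6)), (204, np.float64(89.1), np.float64(-1.0), np.float64(73.9)), (206, np.float64(88.9), np.float64(-1.0), np.float64(77.7)), (208, np.float64(89.2), np.float64(
[... 4792 characters left out ...]
at64(3.2), np.float64(112.2)), (264, np.float64(71.7), np.float64(3.1), np.float64(114.6)), (266, np.float64(70.2), np.float64(3.2), np.float64(113.8)), (268, np.float64(68.9), np.float64(3.2), np.float64(113.2)), (270, np.float64(68.4), np.float64(3.2), np.float64(114.2)), (272, np.float64(67.5), np.float64(3.2), np.float64(114.6)), (274, np.float64(66.5), np.float64(3.2), np.float64(114.7)), (276, np.float64(64.7), np.float64(3.2), np.float64(113.2)), (278, np.float64(51.7), np.float64(3.9), np.float64(90.6)), (294, np.float64(94.8), np.float64(1.3), np.float64(180.6)), (296, np.float64(94.9), np.float64(1.3), np.float64(181.8)), (298, np.float64(95.0), np.float64(1.3), np.float64(182.9))]
```

Measured again in one view: bar at (68.0, 110.6), lip edge 63.8, land 75.4 to 89.2, so the seat is at 64.8 and the window for the bar is 67.8 to 71.3. I'll shift +1.6 mm and descend slowly, feeling for contact.

```bash
python3 -m pendant '[[0.6,0.16,0,0.4,0],[0.6,0,0,0.4,0],[0.6,0,0,0.4,0],[0.6,0,0,0,0]]'
python3 -m pendant '[[0.6,0,0,0.2,0],[0.6,0,0,0.2,0],[0.6,0,0,0.2,0],[0.6,0,0,0.2,0],[0.6,0,0,0,0]]'
python3 - <<'E'
from h import *
p,J,t=look(2)
print([(v,*J[v,279].round(1)[[0,2]]) for v in range(220,310,2) if 60<J[v,279,2]<125])
E
```

```text
time: 5.05
tool_pos: [558.3, -7.6, 155.1]
tcp_rot: [-3.141, -0.0, 1.731]
wrist_force: [-0.7, -0.7, 0.2]
width: 56.5
grip_force: 15.0
time: 5.55
tool_pos: [558.4, -7.7, 147.4]
tcp_rot: [-3.141, -0.0, 1.731]
wrist_force: [-0.1, -0.4, 0.3]
width: 56.3
grip_force: 15.0
tcp [ 71.8  -0.3 147.5] F [ 0.1  0.5 -0.2] w 56.2 yaw 1.731 t 5.6
tcp [ 71.8  -0.3 147.6] F [-0.2  0.7  0.3] w 56.2 yaw 1.731 t 5.65
[(220, np.float64(89.5), np.float64(79.9)), (222, np.float64(89.1), np.float64(81.6)), (224, np.float64(88.0), np.float64(81.3)), (226, np.float64(87.5), np.float64(82.8)), (228, np.float64(85.9), np.float64(81.1)), (230, np.float64(85.2), np.float64(81.9)), (232, np.float64(84.4), np.float64(82.5)), (234, np.float64(83.6), np.float64(83.2)), (236, np.float64(82.2), np.float64(82.1)), (238, np.float64(81.4), np.float64(82.7)), (240, np.float64(80.2), np.float64(82.4)), (242, np.float64(78.8), np.float64(81.4)), (244, np.float64(77.8), np.float64(81.4)), (246, np.float64(77.3), np.float64(83.0)), (248, np.float64(75.9), np.float64(82.0)), (250, np.float64(71.1), np.float64(73.2)), (252, np.flo
[... 190 characters left out ...]
at64(90.4)), (262, np.float64(73.1), np.float64(92.1)), (264, np.float64(72.2), np.float64(92.4)), (266, np.float64(71.8), np.float64(93.7)), (268, np.float64(71.6), np.float64(95.5)), (270, np.float64(70.3), np.float64(94.7)), (272, np.float64(69.2), np.float64(94.6)), (274, np.float64(67.8), np.float64(94.0)), (276, np.float64(66.5), np.float64(93.4)), (278, np.float64(63.5), np.float64(89.9)), (280, np.float64(62.4), np.float64(89.8)), (282, np.float64(61.4), np.float64(90.0)), (284, np.float64(59.9), np.float64(89.2)), (286, np.float64(59.4), np.float64(90.4)), (288, np.float64(58.3), np.float64(90.4)), (290, np.float64(57.0), np.float64(90.2)), (292, np.float64(55.9), np.float64(90.2))]
```

The bar is at 69.5, mid-window and 13.4 mm above the seat, with no contact yet. Continuing gently.

```bash
python3 -m pendant '[[0.6,0,0,0.2,0],[0.6,0,0,0.2,0],[0.6,0,0,0.2,0],[0.6,0,0,0,0]]'
python3 -m pendant '[[0.6,0,0,0.2,0],[0.6,0,0,0.2,0],[0.6,0,0,0.1,0],[0.6,0,0,0,0]]'
```

```text
time: 6.05
tool_pos: [558.3, -7.7, 141.4]
tcp_rot: [-3.141, -0.0, 1.731]
wrist_force: [0.3, 0.0, -0.8]
width: 56.6
grip_force: 15.0
time: 6.45
tool_pos: [558.4, -7.7, 136.5]
tcp_rot: [-3.141, -0.0, 1.731]
wrist_force: [-0.5, -0.9, 0.4]
width: 56.5
grip_force: 15.0
```

```bash
python3 -m pendant '[[0.6,0,0,0.1,0],[0.6,0,0,0.1,0],[0.6,0,0,0,0]]'
python3 -m pendant '[[0.6,0,0,0.1,0],[0.6,0,0,0,0]]'
python3 - <<'E'
from h import *
p,J,t=look(2)
print([(v,*J[v,279].round(1)[[0,2]]) for v in range(246,310,2) if 60<J[v,279,2]<125])
E
```

```text
time: 6.75
tool_pos: [558.4, -7.7, 134.6]
tcp_rot: [-3.142, -0.0, 1.731]
wrist_force: [-1.1, -0.1, -0.0]
width: 56.4
grip_force: 15.0
time: 6.95
tool_pos: [558.5, -7.7, 133.9]
tcp_rot: [3.142, 0.0, 1.731]
wrist_force: [-1.8, -1.0, 1.5]
width: 56.1
grip_force: 15.0
tcp [ 71.8  -0.4 133.9] F [1.  2.  0.9] w 56.6 yaw 1.731 t 7.0
tcp [ 71.9  -0.4 133.9] F [1.1 2.3 1.9] w 56.4 yaw 1.731 t 7.05
[(246, np.float64(82.5), np.float64(81.9)), (248, np.float64(81.5), np.float64(81.9)), (250, np.float64(80.8), np.float64(82.6)), (252, np.float64(80.0), np.float64(82.8)), (254, np.float64(79.1), np.float64(83.0)), (256, np.float64(78.2), np.float64(83.2)), (258, np.float64(76.7), np.float64(82.0)), (260, np.float64(75.8), np.float64(82.1)), (262, np.float64(73.4), np.float64(79.1)), (264, np.float64(72.5), np.float64(79.5)), (266, np.float64(72.0), np.float64(80.6)), (268, np.float64(71.4), np.float64(81.3)), (270, np.float64(70.2), np.float64(81.1)), (272, np.float64(69.5), np.float64(81.7)), (274, np.float64(68.0), np.float64(80.8)), (276, np.float64(66.4), np.float64(79.7)), (278, np.float64(62.1), np.float64(73.6)), (280, np.float64(60.9), np.float64(73.5)), (282, np.float64(60.8), np.float64(75.3)), (284, np.float64(64.1), np.float64(83.4)), (286, np.float64(63.6), np.float64(84.4)), (288, np.float64(64.3), np.float64(87.3)), (290, np.float64(63.7), np.float64(88.2)), (292, np.float64(63.7), np.float64(90.0))]
```

The bar rests on the groove floor: its top is at 81.5, which means the centre is at seat height, and I feel about 2 N upward. Now I'll draw it back under the lip.

```bash
python3 -m pendant '[[0.6,-0.15,0,0,0],[0.6,-0.15,0,0,0],[0.6,-0.15,0,0,0],[0.6,0,0,0,0]]'
python3 -m pendant '[[0.6,-0.1,0,0,0],[0.6,0,0,0,0]]'
python3 - <<'E'
from h import *
p,J,t=look(2)
print([(v,*J[v,279].round(1)[[0,2]]) for v in range(250,330,2) if 60<J[v,279,2]<125])
E
```

```text
time: 7.45
tool_pos: [559.1, -11.6, 133.9]
tcp_rot: [3.141, -0.001, 1.73]
wrist_force: [-1.9, 4.0, 2.9]
width: 56.7
grip_force: 15.0
time: 7.65
tool_pos: [559.3, -12.5, 133.9]
tcp_rot: [3.141, -0.001, 1.73]
wrist_force: [-2.5, 5.2, 2.8]
width: 56.1
grip_force: 15.0
tcp [ 67.   -0.4 133.9] F [5.6 1.  3.5] w 56.5 yaw 1.73 t 7.7
tcp [ 67.   -0.4 133.9] F [5.5 1.5 3.8] w 56.3 yaw 1.731 t 7.75
[(250, np.float64(75.6), np.float64(81.5)), (252, np.float64(70.7), np.float64(72.4)), (254, np.float64(70.4), np.float64(74.0)), (256, np.float64(68.8), np.float64(72.8)), (258, np.float64(67.9), np.float64(73.0)), (260, np.float64(68.6), np.float64(76.9)), (262, np.float64(68.1), np.float64(78.1)), (264, np.float64(67.8), np.float64(79.6)), (266, np.float64(67.6), np.float64(81.4)), (268, np.float64(66.3), np.float64(80.7)), (270, np.float64(65.0), np.float64(80.1)), (272, np.float64(64.2), np.float64(80.7)), (274, np.float64(63.2), np.float64(80.7)), (276, np.float64(64.0), np.float64(84.3)), (278, np.float64(63.8), np.float64(85.8)), (280, np.float64(63.1), np.float64(86.5)), (282, np.float64(63.6), np.float64(89.2)), (284, np.float64(63.0), np.float64(90.0)), (286, np.float64(62.0), np.float64(89.9)), (288, np.float64(60.8), np.float64(89.6)), (290, np.float64(60.0), np.float64(90.0)), (292, np.float64(58.9), np.float64(89.9))]
```

The bar is home under the lip: x≈64.6, top at 80.7, and 5.5 N resistance against the post. I'll release it, rise, shut the fingers and locate the handle.

```bash
python3 -m pendant '[[1,0,0,0,0],[1,0,0,0,0],[1,0,0,0,0],[1,0,0,-1,0],[1,0,0,-3,0],[1,0,0,-4,0],[1,0,0,-4,0],[1,0,0,0,0]]'
python3 - <<'E'
from h import *
p,J,t=look(2,save="pics/w4.png")
np.savez("w4.npz",p=p,J=J)
hsv=cv2.cvtColor(p,cv2.COLOR_BGR2HSV).astype(int)
m=((hsv[...,0]<6)|(hsv[...,0]>174))&(hsv[...,1]>140)&(J[...,2]>90)
for b in blobs(m,10): v,u=np.where(b);print("red",u.mean(),v.mean(),b.sum(),np.percentile(J[b],[3,50,97],axis=0).round(1).tolist())
E
```

```text
time: 8.55
tool_pos: [563.2, -13.5, 261.7]
tcp_rot: [3.129, 0.003, 1.731]
wrist_force: [0.8, 0.7, -0.1]
width: 88.2
grip_force: 0.0
tcp [ 65.7  -2.7 258.6] F [-0.6 -1.  -0.3] w 88.4 yaw 1.731 t 8.6
tcp [ 66.   -1.3 255.9] F [ 0.4  1.2 -0.1] w 88.4 yaw 1.731 t 8.65
red 272.9360146252285 343.2285191956124 547 [[-32.4, -9.6, 129.3], [-31.0, -0.1, 143.0], [-30.0, 9.5, 155.1]]
```

View pics/w4.png

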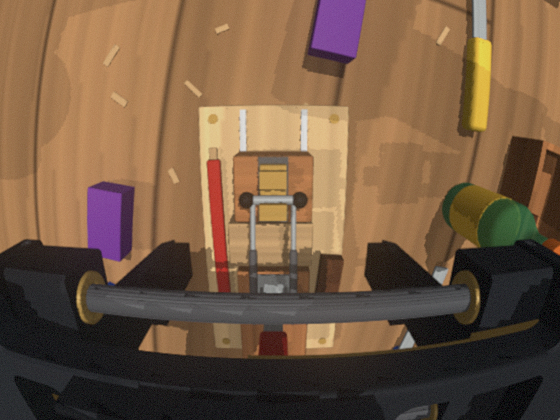

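The bar is seated in the hook at (273,200). The handle face is at x≈-31, y≈0, so the lever is upright. I'll shut the fingers and approach the handle's +x face.

```bash
python3 -m pendant '[[0,-1.5,0,0.9,0],[0,-1.5,0,0.9,0],[0,-1.5,0,0.9,0],[0,-1.5,0,0.9,0],[0,-1.3,0,0,0],[0,0,0,0,0],[0,0,0,0,0]]' 20
python3 - <<'E'
from h import *
look(2)
E
python3 -m pendant '[[0,-0.3,0,0,0],[0,-0.2,0,0,0],[0,-0.2,0,0,0],[0,0,0,0,0]]'
python3 - <<'E'
from h import *
look(2)
E
```

```text
time: 9.35
tool_pos: [571.2, -85.8, 217.8]
tcp_rot: [3.141, -0.0, 1.729]
wrist_force: [-1.2, 0.0, -0.9]
width: 34.2
grip_force: 0.0
tcp [ -6.8  -0.6 218.1] F [-0.8  0.9 -0.9] w 30.0 yaw 1.73 t 9.4
tcp [ -6.5  -0.7 218.2] F [0.3 0.2 0.3] w 26.3 yaw 1.731 t 9.45
time: 9.85
tool_pos: [572.1, -92.2, 217.9]
tcp_rot: [3.141, 0.0, 1.731]
wrist_force: [-1.0, -0.1, -0.2]
width: 0.4
grip_force: 0.0
tcp [-13.6  -0.4 217.8] F [-0.2  0.8  0.5] w 0.4 yaw 1.731 t 9.9
tcp [-13.6  -0.3 217.8] F [-0.2 -0.4 -0.7] w 0.2 yaw 1.731 t 9.95
```

```bash
python3 -m pendant '[[0,-0.3,0,0,0],[0,-0.3,0,0,0],[0,-0.3,0,0,0],[0,-0.3,0,0,0],[0,-0.3,0,0,0]]'
python3 -m pendant '[[0,-0.4,0,0,0],[0,-0.4,0,0.02,0],[0,-0.4,0,0.03,0],[0,0,0,0,0]]'
python3 - <<'E'
from h import *
look(1)
E
```

```text
time: 10.45
tool_pos: [574.3, -106.8, 217.5]
tcp_rot: [-3.141, -0.001, 1.731]
wrist_force: [-0.0, 3.5, -0.8]
width: 0.8
grip_force: 1.5
time: 10.85
tool_pos: [576.2, -119.4, 217.0]
tcp_rot: [-3.141, 0.0, 1.73]
wrist_force: [-1.2, 1.6, -0.9]
width: 0.6
grip_force: 0.7
tcp [-4.130e+01 -2.000e-01  2.172e+02] F [ 1.   0.4 -0.3] w 0.4 yaw 1.731 t 10.9
```

```bash
python3 -m pendant '[[0,-0.4,0,0.12,0],[0,-0.4,0,0.15,0],[0,-0.4,0,0.17,0],[0,-0.4,0,0.18,0],[0,-0.35,0,0.2,0],[0,-0.35,0,0.22,0]]'
python3 -m pendant '[[0,-0.35,0,0.23,0],[0,-0.3,0,0.23,0],[0,-0.3,0,0.24,0],[0,-0.3,0,0.24,0],[0,-0.25,0,0.24,0],[0,-0.24,0,0.24,0]]'
python3 - <<'E'
from h import *
look(1)
E
```

```text
time: 11.5
tool_pos: [580.1, -141.9, 206.9]
tcp_rot: [3.142, 0.0, 1.731]
wrist_force: [-1.4, 3.2, 2.6]
width: 0.5
grip_force: 2.3
time: 12.1
tool_pos: [582.7, -158.8, 192.3]
tcp_rot: [-3.141, -0.0, 1.731]
wrist_force: [-2.3, 3.2, 2.7]
width: 0.2
grip_force: 2.1
tcp [-81.4  -0.2 191.8] F [1.9 0.9 1.9] w 0.6 yaw 1.731 t 12.15
```

```bash
python3 -m pendant '[[0,-0.25,0,0.28,0],[0,-0.23,0,0.3,0],[0,-0.22,0,0.3,0],[0,-0.2,0,0.31,0],[0,-0.18,0,0.32,0],[0,-0.17,0,0.32,0]]'
python3 -m pendant '[[0,-0.12,0,0.28,0],[0,-0.11,0,0.28,0],[0,-0.1,0,0.28,0],[0,-0.09,0,0.28,0],[0,-0.08,0,0.28,0]]'
python3 - <<'E'
from h import *
look(1)
E
```

```text
time: 12.75
tool_pos: [585.0, -171.4, 174.1]
tcp_rot: [3.141, 0.001, 1.731]
wrist_force: [-1.3, 2.2, 1.0]
width: 0.5
grip_force: 1.2
time: 13.25
tool_pos: [585.7, -176.3, 160.1]
tcp_rot: [3.141, 0.001, 1.731]
wrist_force: [0.3, 1.0, 1.1]
width: 0.6
grip_force: 0.4
tcp [-98.9  -0.2 159.6] F [0.  0.  0.6] w 0.7 yaw 1.731 t 13.3
```

```bash
python3 -m pendant '[[0,-0.06,0,0.25,0],[0,-0.05,0,0.25,0],[0,-0.04,0,0.25,0],[0,-0.03,0,0.2,0],[0,0,0,0,0]]'
python3 - <<'E'
from h import *
look(1)
E
python3 -m pendant '[[0,0,0,0.1,0],[0,0,0,0.1,0],[0,0,0,0,0]]'
python3 - <<'E'
from h import *
look(2)
E
```

```text
time: 13.8
tool_pos: [585.6, -177.7, 150.3]
tcp_rot: [-3.141, -0.0, 1.731]
wrist_force: [-0.2, 0.5, -0.7]
width: 0.6
grip_force: 0.0
tcp [-100.3   -0.2  150.5] F [-0.7  0.6 -0. ] w 0.3 yaw 1.731 t 13.85
time: 14.15
tool_pos: [585.8, -177.7, 148.7]
tcp_rot: [-3.141, -0.0, 1.731]
wrist_force: [-0.1, 0.0, 0.2]
width: 0.3
grip_force: 0.0
tcp [-100.3   -0.3  148.8] F [-0.1  0.5 -0.3] w 0.6 yaw 1.731 t 14.2
tcp [-100.3   -0.4  148.9] F [ 0.4 -0.5 -0.7] w 0.4 yaw 1.731 t 14.25
```

```bash
python3 -m pendant '[[0,0,0,0.08,0],[0,0,0,0.06,0],[0,0,0,0,0]]'
python3 -m pendant '[[0,0,0,0.06,0],[0,0,0,0,0]]'
python3 -m pendant '[[0,0,0,0.05,0],[0,0,0,0,0]]'
```

```text
time: 14.55
tool_pos: [585.8, -177.7, 147.3]
tcp_rot: [-3.141, -0.0, 1.731]
wrist_force: [-0.0, 0.2, -1.0]
width: 0.7
grip_force: 0.0
time: 14.75
tool_pos: [585.8, -177.7, 147.0]
tcp_rot: [-3.142, 0.0, 1.731]
wrist_force: [-0.9, -0.2, 2.3]
width: 0.2
grip_force: 0.9
time: 14.95
tool_pos: [585.9, -177.7, 146.7]
tcp_rot: [3.142, 0.0, 1.731]
wrist_force: [-2.5, 0.7, 4.6]
width: 0.6
grip_force: 2.4
```

Contact came at the height expected for a flat lever (fingertip at 83 mm), with 4.6 N. I'll lift off slowly, clear the jig and check.

```bash
python3 -m pendant '[[0,0,0,-0.3,0],[0,0,0,-1,0],[0,1,0,-4,0],[0,4,0,-4,0],[0,4.5,0,-4,0],[0,4.5,0,-1,0],[0,3,0,0,0],[0,0,0,0,0]]'
python3 - <<'E'
from h import *
p,J,t=look(3)
hsv=cv2.cvtColor(p,cv2.COLOR_BGR2HSV).astype(int)
T,d,K,E=grab("top");Ct=tojig(cloud(d,K,E))
S,d2,K2,E2=grab("side");Cs=tojig(cloud(d2,K2,E2))
for n,im,C in(("wrist",p,J),("top",T,Ct),("side",S,Cs)):
    hsv=cv2.cvtColor(im,cv2.COLOR_BGR2HSV).astype(int)
    m=((hsv[...,0]<6)|(hsv[...,0]>174))&(hsv[...,1]>140)&(C[...,2]>60)&(C[...,2]<140)&(np.abs(C[...,0])<150)&(np.abs(C[...,1])<40)
    for b in blobs(m,6): v,u=np.where(b);print(n,"red",u.mean(),v.mean(),b.sum(),np.percentile(C[b],[3,50,97],axis=0).round(1).tolist())
print([(v,*J[v,276].round(1)[[0,2]]) for v in range(120,330,2) if 40<J[v,276,0]<100 and J[v,276,2]>60])
a=np.hstack([p[60:360,150:400],cv2.resize(S[195:290,245:345],(316,300),interpolation=cv2.INTER_CUBIC)])
cv2.imwrite("pics/end.png",a)
E
```

```text
time: 15.75
tool_pos: [560.5, -18.9, 279.5]
tcp_rot: [3.139, -0.001, 1.735]
wrist_force: [0.2, -0.9, 0.3]
width: 0.6
grip_force: 0.0
tcp [ 58.9  -0.5 278.8] F [-0.3  0.6  0.7] w 0.2 yaw 1.734 t 15.8
tcp [ 57.7  -0.4 278.4] F [-0.2  0.6 -0.2] w 0.5 yaw 1.733 t 15.85
tcp [ 57.   -0.4 278. ] F [ 0.6 -0.4 -0.3] w 0.4 yaw 1.731 t 15.9
wrist red 276.8851485148515 342.4415841584158 505 [[-121.9, -9.6, 79.9], [-103.7, 0.2, 81.7], [-87.8, 10.7, 82.9]]
top red 345.34736842105264 216.62105263157895 95 [[-121.6, -9.3, 75.6], [-102.2, 0.3, 80.8], [-83.1, 10.0, 86.6]]
side red 325.3939393939394 253.78787878787878 99 [[-124.0, -10.4, 74.9], [-105.2, 3.3, 81.0], [-82.8, 13.5, 84.6]]
[(152, np.float64(93.5), np.float64(64.8)), (154, np.float64(91.5), np.float64(63.7)), (156, np.float64(89.7), np.float64(64.0)), (158, np.float64(88.2), np.float64(66.5)), (160, np.float64(87.1), np.float64(73.0)), (162, np.float64(85.2), np.float64(71.6)), (164, np.float64(84.1), np.float64(76.9)), (166, np.float64(83.2), np.float64(82.7)), (168, np.float64(81.5), np.float64(82.9)), (170, np.float64(79.7), np.float64(8
[... 2058 characters left out ...]
8, np.float64(81.7), np.float64(292.2)), (300, np.float64(82.2), np.float64(293.9)), (302, np.float64(81.2), np.float64(293.2)), (304, np.float64(80.7), np.float64(293.3)), (306, np.float64(80.5), np.float64(293.9)), (308, np.float64(80.0), np.float64(294.0)), (310, np.float64(79.7), np.float64(294.4)), (312, np.float64(79.8), np.float64(295.5)), (314, np.float64(79.1), np.float64(295.3)), (316, np.float64(78.2), np.float64(294.8)), (318, np.float64(78.2), np.float64(295.7)), (320, np.float64(77.4), np.float64(295.4)), (322, np.float64(76.4), np.float64(294.7)), (324, np.float64(74.4), np.float64(292.9)), (326, np.float64(47.9), np.float64(257.6)), (328, np.float64(47.7), np.float64(258.7))]
```

View pics/end.png

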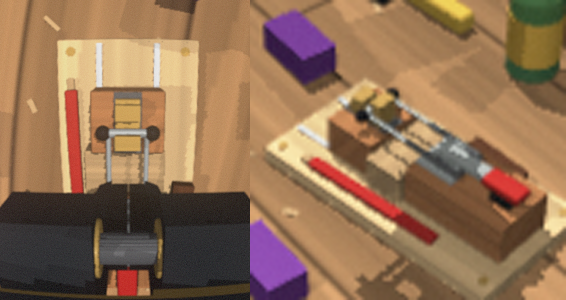

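The final view shows the lever flat on its rest at (124,283), with its top at about 82.5 mm. The bar is under the lip at (130,132). The jaw has been drawn about 5.5 mm and the pencil, offcut and other things look undisturbed. Handing in.

```bash
python3 -c "
from bench import bot
print(bot.sign_off())"
```

```text
the job is handed in; nothing more can be done
None
```

The blank is clamped and the job handed in: the bar is home under the hook's lip, the jaw was drawn about 5.5 mm, and the lever lies flat on its rest after a press of about 5 N, at about 16 s of the 59 s limit.

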